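# Put the dosing cups back on their laundry bottles

### The arm

A 6-joint arm with a two-finger parallel gripper is mounted at the origin on the work surface. World frame = base frame: x ahead of the robot, y to its left, z up, the work surface at z = 0. Lengths are in mm, angles in rad, forces in N, time in s.
With the tool pointing down it reaches from about 325 to 875 mm from the base axis. Payload 4.4 kg.
Tool frame: the origin (TCP) lies on the centre line of the jaws, within the pads' length; the fingertips stand ctrl.tcp_to_tips ahead of it and the grasp point (between the pads) is the TCP (ctrl.tcp_to_tips is the distance from the TCP to the fingertips, in mm); z points along the fingers, y is the line along which they close (so a half turn about z gives the same grasp; the last joint's range is limited). The gripper opens to 85 mm and grips with 20 to 120 N. Pads are 22 mm wide; open, the fingers measure 114 mm over their backs; the gripper's body (76 mm by 85 mm) begins 54 mm behind the grasp point. The pads swing forward as they close: fully open they stand 13 mm farther back than shut.
Start: joints at [-1.327, 0.207, 1.542, -0, 1.393, -0.15], TCP at [220.616, -530.995, 214.882] pointing down, gripper open.
Joint ranges: [-2.73, 2.73], [-0.86, 2.22], [0.23, 2.46], [-1.11, 4.25], [0.08, 2.63], [-2.82, 2.82]. Speed limits (rad/s): [2.79, 2.79, 3.14, 3.14, 3.14, 3.14].

### API

Orientations are given as a rotation vector (axis times angle).
In Python, from rig import ctrl, viewer, ticket gives the robot as it stands. The module is installed in compiled form; this text tells all that it offers.
- The arm moves only by the tool arm_command, never from a script. Its argument "deltas" is one flat list of numbers, 6 for each row, row after row: the shift along the tool's x, y, z in mm, then the turn, a rotation vector about the tool's x, y, z in degrees. In form: [dx, dy, dz, wx, wy, wz, dx, dy, dz, wx, wy, wz, ...]. A call has 1 to 12 rows; each row is the pose to reach, as a shift and turn from the pose commanded when the call began, along the tool's axes at that moment; what a row does not reach only later rows make up. A row lasts 1/10 s, in which the tool goes at most 50 mm and 8.59 degrees, less where a joint would pass 70% of its speed; a pose out of reach is approached as far as the arm can. A call with a gripper value outside its range is refused whole. "fingers" is the finger opening in mm, from 0 to 85.4, set as the call begins (left out, the last holds). The fingers move at their own pace and stop on an object; "force" is the grip in N (left out, the last holds). Time passes only in rows, so rows that repeat a pose let the fingers close. It gives the time, the measured TCP pose, the force, the opening and the grip force at its end, in the units of the state.
- ctrl.observe(): the state, without advancing time (a new reading comes with each control period).
- viewer.read_camera(name): name is "side" or "top" or "wrist"; returns the picture (480x640x3 uint8, red, green, blue); there is no depth.
- viewer.calibration(name): a dict with "fov_y" (degrees; the focal length in pixels is half the picture's height over the tangent of half this angle, whatever the lens; pixels are square), "cx", "cy" (the principal point, pixels), "cam_to_world" (4x4, takes a point from camera to world coordinates). Camera axes: x right, y down, z forward; pixel columns grow to the right and rows downward; lengths in mm; the calibration is good to about 2 mm. A picture is of the moment at which its call begins: read the wrist's pose just before it. calibration takes no time and is no camera call; for the wrist camera it gives the pose at the moment of the call.
- ticket.job_done(): hands the job in; it is judged then, once.
The state is a dict: "time": time; "q": joint angles; "joint_velocities": joint speeds; "joint_torque": joint torques, N m; "tool_pos": TCP position; "tool_rot": TCP orientation; "force": force on the tool from outside, world axes, zero at the start; "wrist_torque": the same for the moment, N m; "opening": finger opening in mm; "grip_force": force on a finger pad.
Only numpy, scipy, OpenCV 4.12 (cv2) and the standard library are available. Lean on these libraries where they do the work, as an engineer would, in place of code of your own. Each camera call takes 0.05 s, during which the arm holds its last target. There are 200 camera calls.

### The job

The four rinsed dosing cups (blue, green, pink, yellow) have drained, mouth down, on the mat in front of the laundry bottles. Put each cup back, still mouth down, over the closure of the bottle of its own colour so that it sits fully down and straight, and let go. Leave the bottles, the white spray bottle and the white scoop standing where they are.

Things in the scene. Friction and masses are not known exactly. Their poses are not given: they have to be found in the camera images.
- cup_blue_mid (a point): blue plastic dosing cup, mouth down on the draining mat (mat top 4 mm above the table), about 30 g. Point: on its axis, half-way up. Round, 48 mm high, outside diameter 54 mm at the closed top, 57 mm at the mouth; inside 49 mm at the ceiling, 52 mm at the mouth; 45 mm deep inside, ceiling 3 mm. z points from mouth to closed top.
- cup_green_mid (a point): green plastic dosing cup, mouth down on the draining mat (mat top 4 mm above the table), about 30 g. Point: on its axis, half-way up. Round, 48 mm high, outside diameter 54 mm at the closed top, 57 mm at the mouth; inside 49 mm at the ceiling, 52 mm at the mouth; 45 mm deep inside, ceiling 3 mm. z points from mouth to closed top.
- cup_pink_mid (a point): pink plastic dosing cup, mouth down on the draining mat (mat top 4 mm above the table), about 30 g. Point: on its axis, half-way up. Round, 48 mm high, outside diameter 54 mm at the closed top, 57 mm at the mouth; inside 49 mm at the ceiling, 52 mm at the mouth; 45 mm deep inside, ceiling 3 mm. z points from mouth to closed top.
- cup_yellow_mid (a point): yellow plastic dosing cup, mouth down on the draining mat (mat top 4 mm above the table), about 30 g. Point: on its axis, half-way up. Round, 48 mm high, outside diameter 54 mm at the closed top, 57 mm at the mouth; inside 49 mm at the ceiling, 52 mm at the mouth; 45 mm deep inside, ceiling 3 mm. z points from mouth to closed top.
- bottle_blue_top (a point): blue laundry bottle, square body 70 x 92 mm, moulded handle 22 mm out on its +y side, about 1 kg, loose. Point: centre of its closure's flat top, 230 mm above the table. The closure is the top 55 mm: a 30 mm dia. spout cover on a 36 mm dia. skirt (lowest 30 mm); the shoulder is below. A cup fully down rests with its ceiling on this top, its mid point 21 mm below it.
- bottle_green_top (a point): green laundry bottle, square body 66 x 88 mm, about 1 kg, loose. Point: centre of its closure's flat top, 205 mm above the table. The closure is the top 55 mm: a 30 mm dia. spout cover on a 36 mm dia. skirt (lowest 30 mm); the shoulder is below. A cup fully down rests with its ceiling on this top, its mid point 21 mm below it.
- bottle_pink_top (a point): pink laundry bottle, round body 80 mm across, about 1 kg, loose. Point: centre of its closure's flat top, 215 mm above the table. The closure is the top 55 mm: a 30 mm dia. spout cover on a 36 mm dia. skirt (lowest 30 mm); the shoulder is below. A cup fully down rests with its ceiling on this top, its mid point 21 mm below it.
- bottle_yellow_top (a point): yellow laundry bottle, the shortest, round body 78 mm across, about 1 kg, loose. Point: centre of its closure's flat top, 185 mm above the table. The closure is the top 55 mm: a 30 mm dia. spout cover on a 36 mm dia. skirt (lowest 30 mm); the shoulder is below. A cup fully down rests with its ceiling on this top, its mid point 21 mm below it.
- spray_mid (a point): white trigger-spray bottle with dark grey trigger head, 72 mm across, 220 mm tall, head reaching 60 mm from its axis along its -x, standing in the row of bottles; takes no cup. Point: on its axis 110 mm above the table.
- scoop_mid (a point): white open powder scoop, bowl 52 mm across and 36 mm high, mouth up, with a flat handle reaching 94 mm from the bowl's centre along its -x axis; stands on the mat among the cups; not a dosing cup. Point: on the bowl's axis 18 mm above its foot.
Not all that is in view belongs to the job. There is more than one size of the part that bears bottle_blue_top; the job needs the larger.

How it is judged:
By the outcome, as a careful person would: the job done as asked, in the order asked, and still so for the second after the job is handed in, with the robot touching nothing.
It also fails if it takes over 112 s, if anything falls off the work surface, if the arm or the gripper's body presses on something with over 40 N, if the wrist force passes 120 N, or if a joint passes its speed limit or range.

## Working session

There is one attempt and no reset: what is moved stays moved. The work goes in short steps, Python scripts to look and compute and a tool call to move; the robot and the scene stay as the last step left them, time stands still between calls to the robot, and variables do not carry over. Pictures are saved under pics/ and viewed, at most 14 in all, crops included, and the job is handed in when it is done.

Besides the shell and the picture viewer there is one more tool, called after "Call:" as a command line: name --argument value ..., lists and objects as JSON in quotes. arm_command: Moves the arm, as the interface text tells. Its arguments: {"type":"object","properties":{"deltas":{"type":"array"},"fingers":{"type":"number"},"force":{"type":"number"}},"required":["deltas"]}

```bash
mkdir -p pics; cat > h.py <<'E'
import numpy as np, cv2
from rig import ctrl, viewer, ticket
from scipy.spatial.transform import Rotation as R
def snap(n,f):
    c=viewer.calibration(n); im=viewer.read_camera(n); cv2.imwrite(f'pics/{f}.png',im[:,:,::-1]); np.savez(f'pics/{f}.npz',**{k:np.array(v) for k,v in c.items()}); return im,c
def ray(c,u,v):
    f=240/np.tan(np.radians(float(c['fov_y']))/2); T=np.array(c['cam_to_world'])
    d=T[:3,:3]@np.array([(u-float(c['cx']))/f,(v-float(c['cy']))/f,1]); return T[:3,3],d
def atz(c,u,v,z):
    o,d=ray(c,u,v); return o+d*(z-o[2])/d[2]
def proj(c,p):
    f=240/np.tan(np.radians(float(c['fov_y']))/2); T=np.array(c['cam_to_world'])
    q=T[:3,:3].T@(np.array(p)-T[:3,3]); return q[0]/q[2]*f+float(c['cx']),q[1]/q[2]*f+float(c['cy'])
E
python3 - <<'E'
from h import *
s=ctrl.observe(); print({k:s[k] for k in ('time','tool_pos','tool_rot','opening','force')}, ctrl.tcp_to_tips)
for n in ('top','side'):
    _,c=snap(n,n+'0'); print(n,c)
print(viewer.calibration('wrist'))
E
```

```text
{'time': 0.0, 'tool_pos': array([ 220.40090786, -530.21687106,  213.71962617]), 'tool_rot': array([-3.07863958e+00, -6.14133544e-01,  2.05365760e-04]), 'opening': 85.36125973619832, 'force': array([ 0.27218532,  0.54254425, -0.6931781 ])} 19.0
top {'fov_y': 57.836884522808994, 'cx': 324.013571058641, 'cy': 240.84601719366654, 'cam_to_world': array([[ 2.33811154e-02, -9.94825452e-01,  9.88718578e-02,
         4.52240784e+02],
       [-9.99481535e-01, -2.54505717e-02, -1.97213183e-02,
         1.17015184e+01],
       [ 2.21356147e-02, -9.83594898e-02, -9.94904732e-01,
         1.16356488e+03],
       [ 0.00000000e+00,  0.00000000e+00,  0.00000000e+00,
         1.00000000e+00]])}
side {'fov_y': 52.016543659365645, 'cx': 323.6890013677916, 'cy': 243.6755888384733, 'cam_to_world': array([[-9.31544907e-01, -2.26240724e-01,  2.84673884e-01,
         2.32866375e+02],
       [-3.63440374e-01,  6.04323441e-01, -7.09016413e-01,
         8.00937483e+02],
       [-1.16267142e-02, -7.63942612e-01, -6.45179437e-01,
         8.81123162e+02],
       [ 0.00000000e+00,  0.00000000e+00,  0.00000000e+00,
         1.00000000e+00]])}
{'fov_y': 71.31587020544659, 'cx': 316.453602777551, 'cy': 242.74756131584155, 'cam_to_world': array([[ 3.83226254e-01, -8.85189666e-01, -2.63774323e-01,
         2.87579421e+02],
       [-9.23652868e-01, -3.67803512e-01, -1.07638075e-01,
        -5.02155238e+02],
       [-1.73701019e-03,  2.84885646e-01, -9.58559936e-01,
         3.73621531e+02],
       [ 0.00000000e+00,  0.00000000e+00,  0.00000000e+00,
         1.00000000e+00]])}
```

View pics/top0.png

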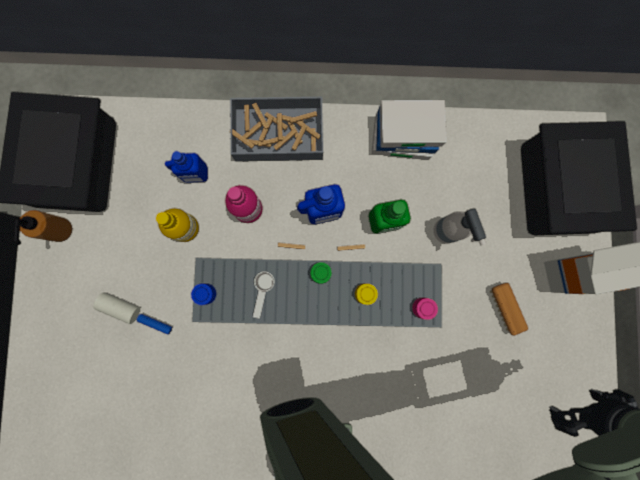

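View pics/side0.png

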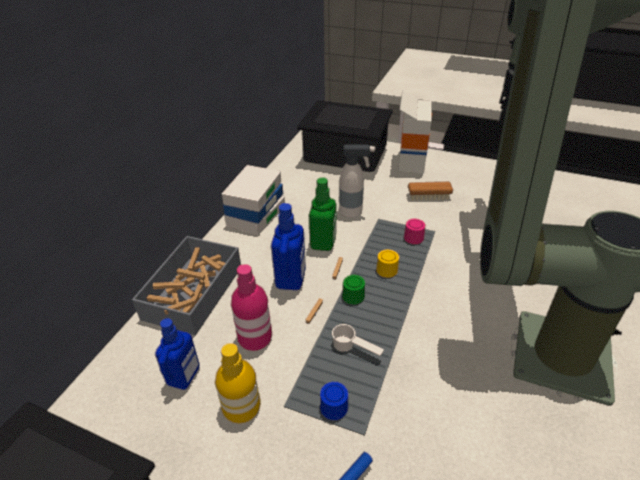

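Blue-bottle candidates in the top view are (324,195), which is the larger, and (183,160), which is small. I choose (324,195). The cups are blue (203,294), green (320,272), yellow (367,294) and pink (427,309). The scoop (265,282), the spray bottle (455,228) and the clothes-pegs are not wanted. I'll check this in a close crop.

```bash
python3 - <<'E'
import cv2
a=cv2.imread('pics/top0.png')
cv2.imwrite('pics/c1.png',cv2.resize(a[140:250,150:420],(0,0),fx=2.96,fy=2.96,interpolation=cv2.INTER_CUBIC))
b=cv2.imread('pics/side0.png')
cv2.imwrite('pics/c2.png',cv2.resize(b[170:440,150:430],(0,0),fx=2.2,fy=2.2,interpolation=cv2.INTER_CUBIC))
E
```

```text
(no output)
```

View pics/c1.png

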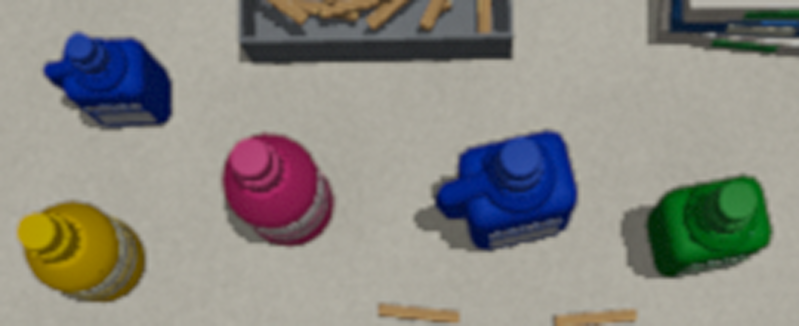

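View pics/c2.png

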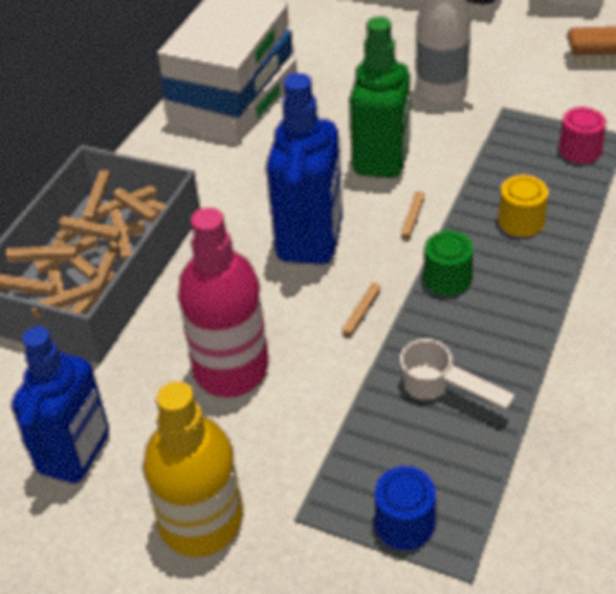

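The crop confirms it: the larger blue bottle's closure top is at about (326,193). The others are green (400,207), pink (234,193) and yellow (163,218).

```bash
python3 - <<'E'
from h import *
t=np.load('pics/top0.npz'); s=np.load('pics/side0.npz')
B={'blue':(325.7,193.4,286.4,207.3,230),'green':(399.7,206.9,322.7,181.4,205),'pink':(234.1,193.4,244.5,268.6,215),'yellow':(162.8,218,230,348.6,185)}
for k,(a,b,c,d,z) in B.items(): print(k,atz(t,a,b,z).round(1),atz(s,c,d,z).round(1))
C={'blue':(203,293,334,388),'green':(320,271,353.5,284),'pink':(427,308,415,226),'yellow':(367,293,388,257)}
for k,(a,b,c,d) in C.items(): print('cup',k,atz(t,a,b,52).round(1),atz(s,c,d,52).round(1))
print('scoop',atz(t,265,281,40),'spray',atz(t,455,224,200), atz(t,475,225,210))
r=R.from_rotvec(ctrl.observe()['tool_rot']).as_matrix();print(r.round(3))
E
```

```text
blue [649.2  -8.1 230. ] [645.   -3.4 230. ]
green [ 628.4 -175.3  205. ] [ 621.4 -166.6  205. ]
pink [646.7 193.9 215. ] [646.2 195.5 215. ]
yellow [592.  357.4 185. ] [590.3 359.7 185. ]
cup blue [422.5 292.2  52. ] [422.4 286.7  52. ]
cup green [485.1  -1.9  52. ] [478.2   3.4  52. ]
cup pink [ 397.6 -276.6   52. ] [ 393.2 -266.7   52. ]
cup yellow [ 432.1 -122.9   52. ] [ 427.6 -118.6   52. ]
scoop [456.41883371 138.55983116  40.        ] spray [ 593.67842219 -301.61072001  200.        ] [ 591.1468897  -343.27324445  210.        ]
[[ 0.923  0.384 -0.001]
 [ 0.384 -0.923  0.002]
 [ 0.    -0.002 -1.   ]]
```

Call:
arm_command --deltas '[130,-86,0,0,0,11,261,-172,0,0,0,22.6,261,-172,0,0,0,22.6,261,-172,0,0,0,22.6,261,-172,0,0,0,22.6,261,-172,0,0,0,22.6,261,-172,0,0,0,22.6,261,-172,0,0,0,22.6,261,-172,0,0,0,22.6,261,-172,0,0,0,22.6,261,-172,0,0,0,22.6]' --fingers 85 --force 30

```text
time: 1.2
tool_pos: [394.9, -273.3, 214.7]
tool_rot: [3.142, -0.005, -0.001]
force: [0.2, -0.5, -0.4]
opening: 84.9
grip_force: 0.0
```

```bash
python3 - <<'E'
from h import *
s=ctrl.observe(); print(s['time'],s['tool_pos'],s['q'].round(2)); r=R.from_rotvec(s['tool_rot']).as_matrix();print(r.round(3))
_,c=snap('wrist','w1'); print(proj(c,(395,-272,52)),proj(c,(625,-171,205)),proj(c,(430,-121,52)))
E
```

```text
1.2 [ 394.90413826 -273.31143242  214.74823039] [-0.79  0.    1.77 -0.    1.37  0.79]
[[ 1.    -0.003 -0.   ]
 [-0.003 -1.    -0.   ]
 [-0.     0.    -1.   ]]
(np.float64(315.6247853273291), np.float64(219.9522791039903)) (np.float64(24.75466247187694), np.float64(-323.0534214902645)) (np.float64(157.5635341230849), np.float64(184.74036102710073))
```

View pics/w1.png

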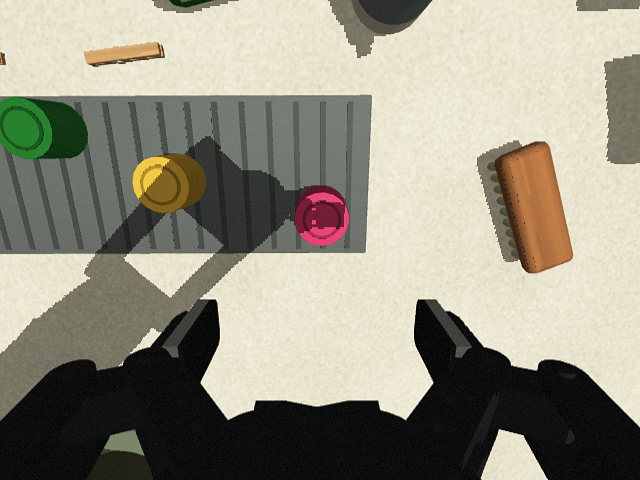

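Wrist view: cup top centres are pink (322,216), yellow (161,184) and green (23,127). All of them are clear of neighbours.

```bash
python3 - <<'E'
from h import *
c=np.load('pics/w1.npz')
for p in ((322,216),(161,184),(23,127)): print(atz(c,*p,52).round(1))
E
```

```text
[ 398.9 -278.3   52. ]
[ 430.7 -124.4   52. ]
[482.6  -5.7  52. ]
```

Call:
arm_command --deltas '[4,4,50,0,0,0,4,4,100,0,0,0,4,4,140,0,0,0,4,4,170,0,0,0,4,4,183,0,0,0,4,4,183,0,0,0,4,4,183,0,0,0]'

```text
time: 1.95
tool_pos: [400.5, -277.3, 33.1]
tool_rot: [3.14, -0.002, 0.003]
force: [0.4, -0.1, 0.2]
opening: 85.0
grip_force: 0.0
```

Call:
arm_command --deltas '[0,0,0,0,0,0,0,0,0,0,0,0,0,0,0,0,0,0,0,0,0,0,0,0,0,0,0,0,0,0,0,0,0,0,0,0,0,0,0,0,0,0,0,0,0,0,0,0]' --fingers 45 --force 25

```text
time: 2.75
tool_pos: [400.6, -276.6, 33.4]
tool_rot: [3.14, -0.001, 0.003]
force: [-0.5, 1.0, 5.3]
opening: 45.0
grip_force: 2.8
```

Opening went to 45 mm, narrower than the cup, so something is off. I'll look.

```bash
python3 - <<'E'
from h import *
snap('wrist','w2'); snap('side','s2')
a=cv2.imread('pics/w2.png'); b=cv2.imread('pics/s2.png')[150:350,320:520]
cv2.imwrite('pics/m2.png',np.hstack([cv2.resize(a[150:,120:520],(436,360)),cv2.resize(b,(360,360))]))
E
```

```text
(no output)
```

View pics/m2.png

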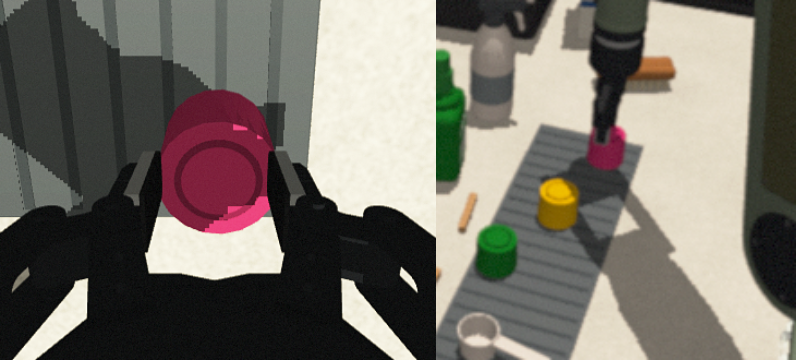

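```bash
python3 - <<'E'
from h import *
c=np.load('pics/w2.npz'); s=ctrl.observe(); print(s['opening'],s['grip_force'],s['tool_pos'])
print(atz(c,320,315,52)); f=lambda u,v:(120+u*400/436,150+v*330/360)
print(atz(c,*f(161,180),52),atz(c,*f(275,180),52), proj(c,s['tool_pos']))
E
```

```text
45.13044719137689 2.8122402611916186 [ 400.6107138  -276.66214385   33.43649103]
[ 395.68690934 -277.67069773   52.        ]
[ 395.73920724 -253.06584601   52.        ] [ 395.63457246 -302.29388693   52.        ] (np.float64(317.63928979835646), np.float64(288.9813431654071))
```

Call:
arm_command --deltas '[0,0,-10,0,0,0,0,0,-25,0,0,0,0,0,-40,0,0,0,0,0,-40,0,0,0,0,0,-40,0,0,0]'

```text
time: 3.35
tool_pos: [399.9, -276.3, 72.4]
tool_rot: [3.141, -0.001, 0.002]
force: [-0.0, 0.3, -0.8]
opening: 45.2
grip_force: 0.0
```

```bash
python3 - <<'E'
from h import *
s=ctrl.observe(); print(s['opening'],s['grip_force'],s['tool_pos'],s['force'])
snap('wrist','w3'); snap('side','s3')
a=cv2.imread('pics/w3.png'); b=cv2.imread('pics/s3.png')[150:280,360:490]
cv2.imwrite('pics/m3.png',np.hstack([a[150:,120:520],cv2.resize(b,(330,330),interpolation=cv2.INTER_CUBIC)]))
E
```

```text
45.2191926965213 0.0 [ 399.9106773  -276.28988298   72.43592262] [-0.01334627  0.33789648 -0.781415  ]
```

View pics/m3.png

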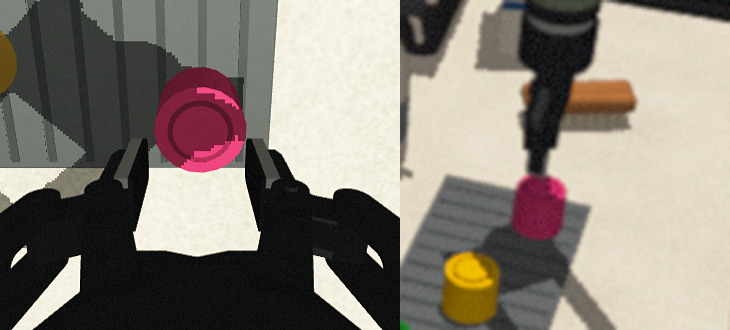

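```bash
python3 - <<'E'
from h import *
c=np.load('pics/w3.npz');print(atz(c,320,281,52)); 
c=np.load('pics/w2.npz');print(atz(c,320,315,52),atz(c,320,315,45))
E
```

```text
[ 395.74162135 -277.75919038   52.        ]
[ 395.68690934 -277.67069773   52.        ] [ 391.86341652 -277.76467045   45.        ]
```

The cup is unmoved and upright, and its apparent width suggests the pads were only just touching it. I'll go back down slightly lower and command a full close.

Call:
arm_command --deltas '[0,0,0,0,0,0,0,0,0,0,0,0,0,0,0,0,0,0,0,0,0,0,0,0,-4,1,20,0,0,0,-4,1,40,0,0,0,-4,1,40,0,0,0,-4,1,40,0,0,0]' --fingers 80

```text
time: 4.25
tool_pos: [395.4, -276.8, 31.8]
tool_rot: [-3.141, 0.001, 0.001]
force: [-0.6, -0.4, 0.3]
opening: 80.0
grip_force: 0.0
```

Call:
arm_command --deltas '[0,0,0,0,0,0,0,0,0,0,0,0,0,0,0,0,0,0,0,0,0,0,0,0,0,0,0,0,0,0,0,0,0,0,0,0,0,0,0,0,0,0,0,0,0,0,0,0]' --fingers 0 --force 20

```text
time: 5.05
tool_pos: [398.6, -278.7, 35.6]
tool_rot: [3.138, -0.001, 0.009]
force: [-0.4, 3.7, 15.1]
opening: 0.2
grip_force: 7.6
```

```bash
python3 - <<'E'
from h import *
snap('wrist','w4'); _,c=snap('side','s4'); print(proj(c,(395.5,-277.5,28)))
a=cv2.imread('pics/w4.png'); b=cv2.imread('pics/s4.png')[170:270,370:470]
cv2.imwrite('pics/m4.png',np.hstack([a[150:,120:520],cv2.resize(b,(330,330),interpolation=cv2.INTER_CUBIC)]))
E
```

```text
(np.float64(414.15344041073973), np.float64(230.38511036570566))
```

View pics/m4.png

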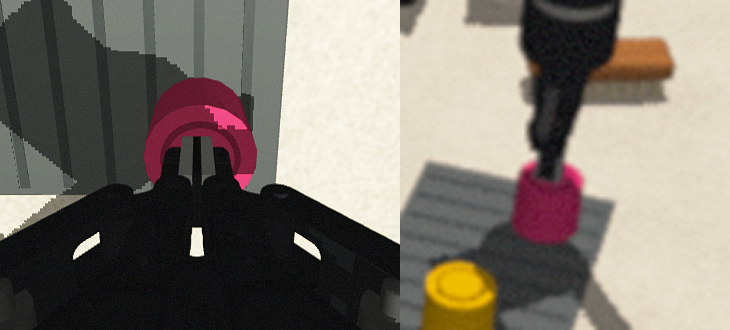

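The closed fingertips are resting on top of the cup (z≈52) while the TCP reads 35.6. So the real tips sit about 36 mm higher than tcp_to_tips implies. I'll check this against the image geometry.

```bash
python3 - <<'E'
from h import *
c=np.load('pics/w4.npz');s=ctrl.observe();p=s['tool_pos']; print(p,s['q'].round(4))
for dz in (-19,0,16,30): print(dz,[tuple(np.round(proj(c,p+[dx,0,dz]),0)) for dx in (11,0,-11)])
c=np.load('pics/s4.npz')
for dz in (-19,0,16,30): print(dz,np.round(proj(c,p+[0,0,dz]),1))
E
```

```text
[ 398.6047281  -278.68407542   35.65929959] [-7.8940e-01  2.5080e-01  1.9079e+00  1.9000e-03  9.7640e-01  7.8120e-01]
-19 [(np.float64(317.0), np.float64(257.0)), (np.float64(317.0), np.float64(275.0)), (np.float64(317.0), np.float64(293.0))]
0 [(np.float64(318.0), np.float64(269.0)), (np.float64(318.0), np.float64(289.0)), (np.float64(318.0), np.float64(308.0))]
16 [(np.float64(318.0), np.float64(281.0)), (np.float64(318.0), np.float64(303.0)), (np.float64(318.0), np.float64(324.0))]
30 [(np.float64(318.0), np.float64(294.0)), (np.float64(318.0), np.float64(318.0)), (np.float64(318.0), np.float64(340.0))]
-19 [412.7 233.1]
0 [413.4 227.7]
16 [414.1 223.1]
30 [414.6 219.1]
```

Call:
arm_command --deltas '[0,0,-40,0,0,0,0,0,-80,0,0,0,0,0,-100,0,0,0,0,0,-100,0,0,0]'

```text
time: 5.55
tool_pos: [398.3, -279.6, 136.6]
tool_rot: [3.134, -0.001, 0.011]
force: [0.4, -0.0, 0.0]
opening: -0.0
grip_force: 0.0
```

Call:
arm_command --deltas '[0,0,0,0,0,0,0,0,0,0,0,0,0,0,0,0,0,0,0,0,0,0,0,0,0,0,0,0,0,0]' --fingers 80

```text
time: 6.05
tool_pos: [395.2, -276.7, 131.0]
tool_rot: [-3.14, 0.001, 0.002]
force: [-0.1, -0.1, 0.3]
opening: 72.5
grip_force: 0.0
```

```bash
python3 - <<'E'
from h import *
s=ctrl.observe(); print(s['opening'],s['tool_pos'])
snap('wrist','w5'); snap('side','s5')
a=cv2.imread('pics/w5.png'); b=cv2.imread('pics/s5.png')[100:300,350:550]
cv2.imwrite('pics/m5.png',np.hstack([a[150:,120:520],cv2.resize(b,(330,330),interpolation=cv2.INTER_CUBIC)]))
E
```

```text
72.5119329358543 [ 395.22665525 -276.65765308  131.0112677 ]
```

View pics/m5.png

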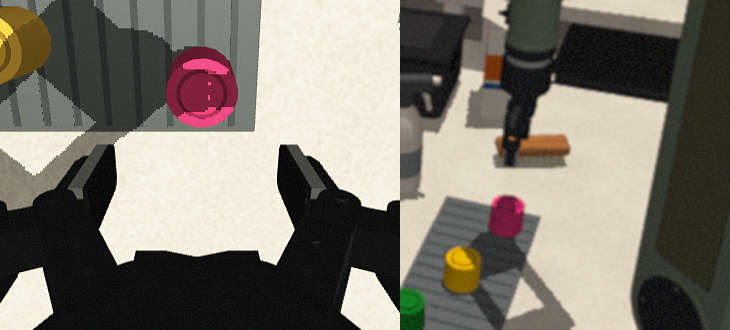

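```bash
python3 - <<'E'
from h import *
c=np.load('pics/w5.npz');print(atz(c,322,240,52))
E
```

```text
[ 398.85220995 -280.08108228   52.        ]
```

Call:
arm_command --deltas '[2,1,50,0,0,0,2,1,80,0,0,0,2,1,100,0,0,0,2,1,115,0,0,0,2,1,125,0,0,0,2,1,125,0,0,0]'

```text
time: 6.75
tool_pos: [396.7, -277.1, 5.6]
tool_rot: [-3.139, 0.001, 0.003]
force: [-0.1, 0.2, 0.3]
opening: 79.8
grip_force: 0.0
```

Call:
arm_command --deltas '[1,2,6,0,0,0,1,2,13,0,0,0,1,2,13,0,0,0]'

```text
time: 7.05
tool_pos: [398.5, -279.9, -6.5]
tool_rot: [-3.141, 0.001, 0.001]
force: [-0.4, 0.2, -0.4]
opening: 80.2
grip_force: 0.0
```

Call:
arm_command --deltas '[0,0,0,0,0,0,0,0,0,0,0,0,0,0,0,0,0,0,0,0,0,0,0,0,0,0,0,0,0,0,0,0,0,0,0,0]' --fingers 40 --force 20

```text
time: 7.65
tool_pos: [398.9, -280.3, -5.5]
tool_rot: [3.141, -0.001, 0.001]
force: [-1.8, 1.2, 6.5]
opening: 55.1
grip_force: 21.4
```

Call:
arm_command --deltas '[0,0,-20,0,0,0,0,0,-60,0,0,0,0,0,-110,0,0,0,0,0,-160,0,0,0,0,0,-210,0,0,0,0,0,-240,0,0,0,0,0,-250,0,0,0,0,0,-250,0,0,0]'

```text
time: 8.45
tool_pos: [399.2, -280.6, 244.9]
tool_rot: [3.139, -0.001, 0.003]
force: [-0.1, 0.5, -0.6]
opening: 54.8
grip_force: 21.7
```

Call:
arm_command --deltas '[12,-24,0,0,0,0,30,-57,0,0,0,0,52,-100,0,0,0,0,74,-142,0,0,0,0,96,-184,0,0,0,0,118,-226,0,0,0,0,140,-268,0,0,0,0,162,-310,0,0,0,0,184,-352,0,0,0,0,206,-394,0,0,0,0,228,-437,0,0,0,0,240,-460,0,0,0,0]'

```text
time: 9.65
tool_pos: [637.9, 183.3, 238.8]
tool_rot: [-3.141, -0.003, 0.01]
force: [-0.0, -0.3, 0.8]
opening: 54.9
grip_force: 21.7
```

```bash
python3 - <<'E'
from h import *
s=ctrl.observe(); print(s['opening'],s['grip_force'],s['tool_pos'],s['tool_rot'],s['force'])
_,c=snap('wrist','w6'); snap('side','s6'); p=s['tool_pos']; print(proj(c,p+[0,0,58]),proj(c,(646.5,194.5,215)))
a=cv2.imread('pics/w6.png'); b=cv2.imread('pics/s6.png')[180:380,160:360]
cv2.imwrite('pics/m6.png',np.hstack([cv2.resize(a,(480,360)),cv2.resize(b,(320,360),interpolation=cv2.INTER_CUBIC)]))
E
```

```text
54.902817280414354 21.70445749007399 [637.89128914 183.2758167  238.80853396] [-3.14141172 -0.00347219  0.01042867] [-0.0449677  -0.26845569  0.80674952]
(np.float64(318.2462733550794), np.float64(358.4479348797576)) (np.float64(298.1684016852019), np.float64(258.00393554246244))
```

View pics/m6.png

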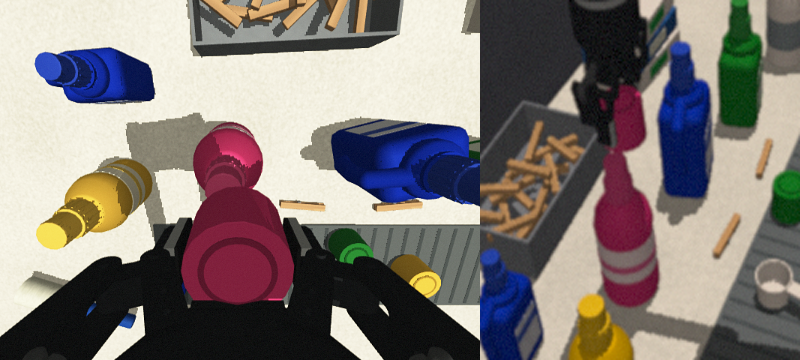

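Call:
arm_command --deltas '[8,-12,0,0,0,0,8,-12,0,0,0,0,8,-12,0,0,0,0,8,-12,0,0,0,0]'

```text
time: 10.15
tool_pos: [646.1, 190.6, 242.7]
tool_rot: [3.141, -0.003, -0.003]
force: [0.0, 0.5, 0.5]
opening: 54.6
grip_force: 21.7
```

```bash
python3 - <<'E'
from h import *
c=np.load('pics/w6.npz'); print('yellow',atz(c,68,315,185))
_,c=snap('top','t6'); a=cv2.imread('pics/t6.png')[140:260,180:300]; cv2.imwrite('pics/m7.png',cv2.resize(a,(480,480),interpolation=cv2.INTER_CUBIC))
s=ctrl.observe(); print(s['tool_pos'],s['tool_rot'])
E
```

```text
yellow [592.53480922 360.83693667 185.        ]
[646.38192908 190.69384766 243.22424472] [ 3.14111349e+00 -2.79884387e-03 -2.05899003e-03]
```

Call:
arm_command --deltas '[0,-4,0,0,0,0,0,-4,20,0,0,0,0,-4,40,0,0,0,0,-4,55,0,0,0,0,-4,65,0,0,0,0,-4,73,0,0,0,0,-4,76,0,0,0,0,-4,76,0,0,0]'

```text
time: 11.0
tool_pos: [647.0, 195.8, 167.8]
tool_rot: [-3.142, 0.001, 0.0]
force: [-0.2, -0.2, -0.2]
opening: 54.7
grip_force: 21.7
```

Call:
arm_command --deltas '[0,0,2,0,0,0,0,0,4,0,0,0,0,0,5,0,0,0,0,0,6,0,0,0,0,0,6,0,0,0]'

```text
time: 11.5
tool_pos: [646.9, 195.8, 161.8]
tool_rot: [-3.142, 0.001, 0.0]
force: [-0.3, 0.3, -0.8]
opening: 54.9
grip_force: 21.7
```

Call:
arm_command --deltas '[0,0,1,0,0,0,0,0,2,0,0,0,0,0,2,0,0,0]'

```text
time: 11.8
tool_pos: [647.2, 195.8, 160.6]
tool_rot: [-3.142, 0.001, -0.001]
force: [-0.5, -0.3, 2.6]
opening: 54.9
grip_force: 21.9
```

Call:
arm_command --deltas '[0,0,1,0,0,0,0,0,1,0,0,0,0,0,1,0,0,0]'

```text
time: 12.1
tool_pos: [647.3, 195.9, 160.5]
tool_rot: [-3.142, 0.001, -0.002]
force: [-2.8, -1.1, 6.0]
opening: 54.6
grip_force: 22.2
```

Contact at TCP z=160.5, as predicted. I'll release and go straight up.

Call:
arm_command --deltas '[0,0,-1,0,0,0,0,0,-1,0,0,0,0,0,-1,0,0,0,0,0,-1,0,0,0,0,0,-1,0,0,0,0,0,-20,0,0,0,0,0,-60,0,0,0,0,0,-85,0,0,0]' --fingers 82

```text
time: 12.9
tool_pos: [647.6, 195.9, 246.2]
tool_rot: [-3.141, 0.001, -0.003]
force: [0.4, 0.1, 0.8]
opening: 82.1
grip_force: 0.0
```

```bash
python3 - <<'E'
from h import *
s=ctrl.observe(); print(s['opening'],s['tool_pos'])
_,c=snap('wrist','w8'); snap('side','s8'); print(proj(c,(647,195,218)))
a=cv2.imread('pics/w8.png'); b=cv2.imread('pics/s8.png')[180:380,160:360]
cv2.imwrite('pics/m8.png',np.hstack([cv2.resize(a,(480,360)),cv2.resize(b,(320,360),interpolation=cv2.INTER_CUBIC)]))
E
```

```text
82.08402061155851 [647.62878149 195.94177433 246.19296581]
(np.float64(319.0550522790185), np.float64(270.49874973827065))
```

View pics/m8.png

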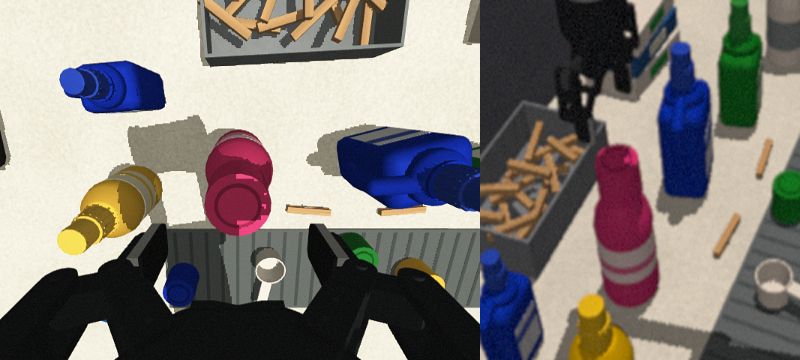

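The pink cup is down and straight, and nothing else has moved. Next is the blue cup at about (423,291).

Call:
arm_command --deltas '[-35,-15,0,0,0,0,-80,-34,0,0,0,0,-125,-53,0,0,0,0,-170,-72,20,0,0,0,-210,-89,50,0,0,0,-225,-95,90,0,0,0,-225,-95,130,0,0,0,-225,-95,160,0,0,0,-225,-95,160,0,0,0,-225,-95,160,0,0,0]'

```text
time: 14.0
tool_pos: [421.4, 290.7, 83.3]
tool_rot: [3.141, -0.001, -0.003]
force: [0.5, 0.1, 0.6]
opening: 82.0
grip_force: 0.0
```

```bash
cat >> h.py <<'E'
def blob(im,col,z,c):
    "ring-free estimate: lower (near-camera-far) edge of the coloured blob, print extents back-projected"
    h=cv2.cvtColor(im,cv2.COLOR_RGB2HSV); lo,hi={'blue':(110,130),'green':(50,80),'yellow':(18,32)}[col]
    m=((h[...,0]>=lo)&(h[...,0]<=hi)&(h[...,1]>120)&(h[...,2]>40)).astype(np.uint8)
    n,l,s,ce=cv2.connectedComponentsWithStats(m)
    for i in range(1,n):
        if s[i,4]>400: x,y,w,hh,a=s[i]; print(col,s[i],'y-range',atz(c,x,y+hh-w/2,z).round(1),atz(c,x+w,y+hh-w/2,z).round(1),'near-x rim',atz(c,x+w/2,y+hh,z).round(1))
E
python3 - <<'E'
from h import *
s=ctrl.observe(); print(s['tool_pos'],s['tool_rot'])
im,c=snap('wrist','w9'); print(proj(c,(422.5,291,52))); blob(im,'blue',52,c)
E
```

```text
[421.44399278 290.70002039  83.34672218] [ 3.14080157e+00 -1.09860850e-03 -2.79455113e-03]
(np.float64(316.86641784814196), np.float64(265.8387498356976))
blue [ 264  211   88  100 6886] y-range [421.8 323.2  52. ] [421.7 269.6  52. ] near-x rim [392.  296.7  52. ]
blue [  80  324   78   42 1478] y-range [380.8 443.5  52. ] [380.7 393.4  52. ] near-x rim [351.3 423.5  52. ]
```

Call:
arm_command --deltas '[-1,-5,0,0,0,0,-1,-5,30,0,0,0,-1,-5,55,0,0,0,-1,-5,75,0,0,0,-1,-5,89,0,0,0,-1,-5,89,0,0,0,-1,-5,89,0,0,0]'

```text
time: 14.75
tool_pos: [422.0, 296.6, -4.1]
tool_rot: [-3.141, 0.001, -0.003]
force: [0.6, -0.1, 0.3]
opening: 82.0
grip_force: 0.0
```

Call:
arm_command --deltas '[0,0,0,0,0,0,0,0,0,0,0,0,0,0,0,0,0,0,0,0,0,0,0,0,0,0,0,0,0,0,0,0,0,0,0,0]' --fingers 40 --force 20

```text
time: 15.35
tool_pos: [422.2, 296.6, -3.6]
tool_rot: [-3.14, 0.001, -0.004]
force: [-1.7, -0.7, 6.9]
opening: 53.9
grip_force: 20.9
```

Call:
arm_command --deltas '[0,0,-20,0,0,0,0,0,-60,0,0,0,0,0,-110,0,0,0,0,0,-160,0,0,0,0,0,-210,0,0,0,0,0,-240,0,0,0,0,0,-255,0,0,0,0,0,-255,0,0,0]'

```text
time: 16.15
tool_pos: [422.8, 296.9, 253.6]
tool_rot: [-3.138, 0.001, -0.011]
force: [1.1, -0.2, 0.5]
opening: 54.4
grip_force: 21.9
```

Call:
arm_command --deltas '[12,16,0,0,0,0,34,46,0,0,0,0,60,80,0,0,0,0,86,115,0,0,0,0,112,150,0,0,0,0,138,185,0,0,0,0,164,220,0,0,0,0,190,255,0,0,0,0,212,284,0,0,0,0,226,302,0,0,0,0,226,302,0,0,0,0,226,302,0,0,0,0]'

```text
time: 17.35
tool_pos: [645.8, -6.3, 247.6]
tool_rot: [-3.14, 0.003, 0.006]
force: [-0.6, 0.9, -0.4]
opening: 54.0
grip_force: 21.9
```

```bash
python3 - <<'E'
from h import *
s=ctrl.observe(); print(s['tool_pos'],s['tool_rot'],s['opening'])
_,c=snap('wrist','w10'); snap('side','s10'); t,_=snap('top','t10'); print(proj(c,s['tool_pos']+[0,0,56]))
a=cv2.imread('pics/w10.png'); b=cv2.imread('pics/s10.png')[110:310,200:400]
cv2.imwrite('pics/m10.png',np.hstack([cv2.resize(a,(440,330)),cv2.resize(b,(330,330),interpolation=cv2.INTER_CUBIC)]))
E
```

```text
[645.77214225  -6.25016497 247.55070997] [-3.14044461e+00  2.61702060e-03  6.18599388e-03] 54.047282219887734
(np.float64(318.10585323290155), np.float64(354.62005647128325))
```

View pics/m10.png

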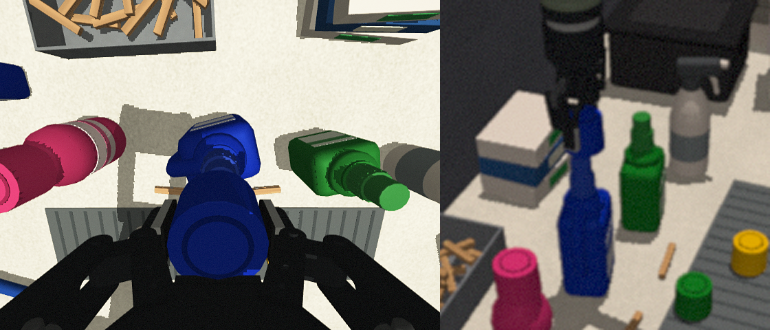

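The blue cup is straight in the grip and lined up over the larger blue bottle. The green closure top is at wrist pixel (573,282).

Call:
arm_command --deltas '[2,0,20,0,0,0,2,0,40,0,0,0,2,0,52,0,0,0,2,0,60,0,0,0,2,0,63,0,0,0,2,0,63,0,0,0]'

```text
time: 18.1
tool_pos: [648.7, -5.9, 186.9]
tool_rot: [-3.142, 0.001, 0.0]
force: [0.8, -0.2, -0.4]
opening: 54.1
grip_force: 21.9
```

Call:
arm_command --deltas '[0,0,2,0,0,0,0,0,4,0,0,0,0,0,6,0,0,0,0,0,6,0,0,0]'

```text
time: 18.5
tool_pos: [648.7, -6.2, 180.7]
tool_rot: [-3.142, 0.001, 0.001]
force: [0.0, -0.1, -1.1]
opening: 54.5
grip_force: 21.9
```

```bash
python3 - <<'E'
from h import *
c=np.load('pics/w10.npz'); print(atz(c,573,282,205))
E
```

```text
[ 630.91572605 -173.30037879  205.        ]
```

Call:
arm_command --deltas '[0,0,1,0,0,0,0,0,2,0,0,0,0,0,3,0,0,0,0,0,3,0,0,0]'

```text
time: 18.9
tool_pos: [648.7, -6.2, 177.6]
tool_rot: [-3.142, 0.001, 0.001]
force: [-0.4, -0.3, 0.0]
opening: 54.5
grip_force: 21.9
```

Call:
arm_command --deltas '[0,0,1,0,0,0,0,0,1,0,0,0,0,0,1,0,0,0]'

```text
time: 19.2
tool_pos: [649.0, -6.2, 177.5]
tool_rot: [3.141, -0.001, 0.001]
force: [-0.8, -0.1, 3.2]
opening: 54.1
grip_force: 22.2
```

Call:
arm_command --deltas '[0,0,0,0,0,0,0,0,0,0,0,0,0,0,0,0,0,0,0,0,0,0,0,0,0,0,0,0,0,0,0,0,-20,0,0,0,0,0,-60,0,0,0,0,0,-85,0,0,0,0,0,-85,0,0,0]' --fingers 82

```text
time: 20.1
tool_pos: [651.8, -6.6, 268.0]
tool_rot: [3.14, -0.001, 0.017]
force: [1.0, -0.6, 0.4]
opening: 81.7
grip_force: 0.0
```

Call:
arm_command --deltas '[-30,0,0,0,0,0,-75,0,0,0,0,0,-120,0,20,0,0,0,-150,0,50,0,0,0,-166,0,90,0,0,0,-166,0,135,0,0,0,-166,0,170,0,0,0,-166,0,178,0,0,0,-166,0,178,0,0,0]'

```text
time: 21.0
tool_pos: [481.1, -5.8, 82.2]
tool_rot: [-3.141, 0.001, 0.007]
force: [1.0, -0.4, 0.5]
opening: 81.9
grip_force: 0.0
```

```bash
python3 - <<'E'
from h import *
s=ctrl.observe(); print(s['tool_pos'],s['tool_rot'])
im,c=snap('wrist','w11'); snap('side','s11'); print(proj(c,(483,-5,52))); blob(im,'green',52,c)
E
```

```text
[481.0860519   -5.7503575   82.16780424] [-3.14069387e+00  1.06623768e-03  6.99013305e-03]
(np.float64(316.2487353887889), np.float64(265.0381984140214))
green [ 525    0  115   83 7821] y-range [ 609.3 -108.5   52. ] [ 609.2 -165.4   52. ] near-x rim [ 583.3 -142.9   52. ]
green [ 272  208   88  100 6940] y-range [483.7  21.7  52. ] [483.6 -31.4  52. ] near-x rim [454.2  -4.8  52. ]
```

Call:
arm_command --deltas '[0,-1,30,0,0,0,0,-1,55,0,0,0,0,-1,75,0,0,0,0,-1,87,0,0,0,0,-1,87,0,0,0,0,-1,87,0,0,0]'

```text
time: 21.7
tool_pos: [484.4, -5.3, -1.8]
tool_rot: [3.141, -0.001, 0.004]
force: [0.1, 0.3, 0.5]
opening: 82.5
grip_force: 0.0
```

Call:
arm_command --deltas '[0,0,0,0,0,0,0,0,0,0,0,0,0,0,0,0,0,0,0,0,0,0,0,0,0,0,0,0,0,0,0,0,0,0,0,0]' --fingers 40 --force 20

```text
time: 22.3
tool_pos: [484.1, -5.3, -1.6]
tool_rot: [3.141, -0.001, 0.004]
force: [-0.8, -0.7, 6.2]
opening: 53.8
grip_force: 20.7
```

Call:
arm_command --deltas '[0,0,-20,0,0,0,0,0,-60,0,0,0,0,0,-110,0,0,0,0,0,-160,0,0,0,0,0,-210,0,0,0,0,0,-240,0,0,0,0,0,-255,0,0,0,0,0,-255,0,0,0]'

```text
time: 23.1
tool_pos: [484.8, -5.4, 255.6]
tool_rot: [3.14, -0.001, 0.012]
force: [0.2, -0.3, -0.4]
opening: 54.0
grip_force: 22.0
```

Call:
arm_command --deltas '[12,14,0,0,0,0,36,42,0,0,0,0,64,75,0,0,0,0,92,108,0,0,0,0,120,140,0,0,0,0,138,161,0,0,0,0,145,169,0,0,0,0,145,169,0,0,0,0,145,169,0,0,0,0]'

```text
time: 24.0
tool_pos: [626.8, -173.4, 250.4]
tool_rot: [-3.14, 0.001, 0.004]
force: [-0.2, 1.2, -0.2]
opening: 54.0
grip_force: 22.0
```

Call:
arm_command --deltas '[1,0,20,0,0,0,1,0,45,0,0,0,1,0,65,0,0,0,1,0,80,0,0,0,1,0,88,0,0,0,1,0,90,0,0,0,1,0,90,0,0,0]'

```text
time: 24.7
tool_pos: [629.0, -174.0, 162.5]
tool_rot: [3.141, -0.0, 0.001]
force: [-0.0, 0.0, 0.1]
opening: 53.8
grip_force: 22.0
```

Call:
arm_command --deltas '[0,0,2,0,0,0,0,0,4,0,0,0,0,0,4,0,0,0,0,0,4,0,0,0]'

```text
time: 25.1
tool_pos: [628.8, -174.3, 158.1]
tool_rot: [3.141, -0.001, 0.001]
force: [0.2, -0.6, 0.2]
opening: 53.5
grip_force: 22.0
```

Call:
arm_command --deltas '[0,0,1,0,0,0,0,0,2,0,0,0,0,0,3,0,0,0,0,0,3,0,0,0]'

```text
time: 25.5
tool_pos: [628.5, -174.1, 154.6]
tool_rot: [-3.141, 0.001, 0.001]
force: [-0.9, 0.2, -0.8]
opening: 54.0
grip_force: 22.0
```

Call:
arm_command --deltas '[0,0,1,0,0,0,0,0,1,0,0,0,0,0,1,0,0,0]'

```text
time: 25.8
tool_pos: [628.9, -174.2, 154.4]
tool_rot: [3.141, -0.001, 0.001]
force: [-0.6, 0.4, 3.6]
opening: 54.0
grip_force: 22.2
```

Call:
arm_command --deltas '[0,0,0,0,0,0,0,0,0,0,0,0,0,0,0,0,0,0,0,0,0,0,0,0,0,0,0,0,0,0,0,0,-20,0,0,0,0,0,-60,0,0,0,0,0,-90,0,0,0,0,0,-90,0,0,0]' --fingers 82

```text
time: 26.7
tool_pos: [632.0, -175.5, 250.9]
tool_rot: [3.137, -0.001, 0.018]
force: [0.6, -0.3, -0.2]
opening: 82.0
grip_force: 0.0
```

Call:
arm_command --deltas '[-30,-8,0,0,0,0,-75,-19,0,0,0,0,-120,-30,20,0,0,0,-165,-42,50,0,0,0,-198,-50,85,0,0,0,-198,-50,125,0,0,0,-198,-50,155,0,0,0,-198,-50,163,0,0,0,-198,-50,163,0,0,0]'

```text
time: 27.6
tool_pos: [429.7, -123.5, 79.7]
tool_rot: [-3.14, 0.001, 0.005]
force: [0.1, -0.8, 1.2]
opening: 82.2
grip_force: 0.0
```

```bash
python3 - <<'E'
from h import *
s=ctrl.observe(); print(s['tool_pos'],s['tool_rot'])
im,c=snap('wrist','w12'); snap('side','s12'); print(proj(c,(431,-124,52))); blob(im,'yellow',52,c)
E
```

```text
[ 429.67845413 -123.51574055   79.72486488] [-3.14005334e+00  1.07661322e-03  4.64198934e-03]
(np.float64(318.3534114506186), np.float64(267.48585176688323))
yellow [ 273  209   90  102 7182] y-range [432.  -96.9  52. ] [ 431.9 -150.7   52. ] near-x rim [ 402.1 -123.8   52. ]
```

Yellow is centred at (430,-124). Descending and gripping.

Call:
arm_command --deltas '[0,0,30,0,0,0,0,0,55,0,0,0,0,0,75,0,0,0,0,0,85,0,0,0,0,0,85,0,0,0,0,0,85,0,0,0]'

```text
time: 28.3
tool_pos: [432.2, -124.8, -2.8]
tool_rot: [3.14, -0.001, 0.004]
force: [0.6, -0.8, -0.4]
opening: 81.7
grip_force: 0.0
```

Call:
arm_command --deltas '[0,0,0,0,0,0,0,0,0,0,0,0,0,0,0,0,0,0,0,0,0,0,0,0,0,0,0,0,0,0,0,0,0,0,0,0]' --fingers 40 --force 20

```text
time: 28.9
tool_pos: [432.0, -124.6, -2.6]
tool_rot: [3.141, -0.001, 0.004]
force: [-0.1, 0.5, 6.3]
opening: 55.2
grip_force: 20.4
```

Call:
arm_command --deltas '[0,0,-20,0,0,0,0,0,-60,0,0,0,0,0,-110,0,0,0,0,0,-160,0,0,0,0,0,-210,0,0,0,0,0,-240,0,0,0,0,0,-255,0,0,0,0,0,-255,0,0,0]'

```text
time: 29.7
tool_pos: [432.6, -124.9, 254.6]
tool_rot: [3.138, -0.001, 0.011]
force: [0.2, -0.5, 0.4]
opening: 55.4
grip_force: 21.9
```

Call:
arm_command --deltas '[5,-15,0,0,0,0,16,-50,0,0,0,0,31,-95,0,0,0,0,46,-140,0,0,0,0,61,-185,0,0,0,0,76,-230,0,0,0,0,91,-275,0,0,0,0,105,-320,0,0,0,0,120,-365,0,0,0,0,135,-410,0,0,0,0,149,-452,0,0,0,0,159,-484,0,0,0,0]'

```text
time: 30.9
tool_pos: [589.3, 362.2, 248.1]
tool_rot: [3.141, 0.001, -0.005]
force: [0.5, -0.8, -0.1]
opening: 54.9
grip_force: 21.9
```

Call:
arm_command --deltas '[0,0,0,0,0,0,0,0,0,0,0,0,0,0,0,0,0,0]'

```text
time: 31.2
tool_pos: [589.4, 358.5, 249.7]
tool_rot: [3.14, -0.002, -0.003]
force: [-0.4, 0.8, -1.1]
opening: 54.9
grip_force: 21.9
```

Descending: 250 → 141, then slowly.

Call:
arm_command --deltas '[1,0,25,0,0,0,1,0,55,0,0,0,1,0,80,0,0,0,1,0,98,0,0,0,1,0,107,0,0,0,1,0,109,0,0,0,1,0,109,0,0,0]'

```text
time: 31.9
tool_pos: [591.5, 359.3, 142.7]
tool_rot: [-3.141, 0.002, -0.001]
force: [-0.5, 0.2, -0.9]
opening: 54.9
grip_force: 21.9
```

Call:
arm_command --deltas '[0,0,2,0,0,0,0,0,4,0,0,0,0,0,4,0,0,0,0,0,4,0,0,0]'

```text
time: 32.3
tool_pos: [591.1, 360.0, 138.2]
tool_rot: [-3.141, 0.001, -0.001]
force: [-0.9, -0.3, 0.0]
opening: 55.5
grip_force: 21.9
```

Call:
arm_command --deltas '[0,0,1,0,0,0,0,0,2,0,0,0,0,0,3,0,0,0,0,0,4,0,0,0,0,0,4,0,0,0]'

```text
time: 32.8
tool_pos: [590.9, 359.8, 133.6]
tool_rot: [3.141, -0.001, -0.001]
force: [-0.3, -0.1, 0.4]
opening: 55.2
grip_force: 21.9
```

Call:
arm_command --deltas '[0,0,1,0,0,0,0,0,1,0,0,0,0,0,1,0,0,0]'

```text
time: 33.1
tool_pos: [591.2, 359.9, 133.4]
tool_rot: [-3.141, 0.001, -0.001]
force: [-0.0, -0.3, 1.7]
opening: 55.0
grip_force: 22.2
```

Call:
arm_command --deltas '[0,0,0,0,0,0,0,0,0,0,0,0,0,0,0,0,0,0,0,0,0,0,0,0,0,0,0,0,0,0,0,0,-20,0,0,0,0,0,-60,0,0,0,0,0,-100,0,0,0,0,0,-130,0,0,0]' --fingers 82

```text
time: 34.0
tool_pos: [591.7, 360.2, 266.1]
tool_rot: [-3.14, 0.001, -0.005]
force: [1.3, -0.4, 1.0]
opening: 82.0
grip_force: 0.0
```

Call:
arm_command --deltas '[-40,0,0,0,0,0,-90,0,0,0,0,0,-140,0,0,0,0,0,-170,0,0,0,0,0,-170,0,0,0,0,0,-170,0,0,0,0,0]'

```text
time: 34.6
tool_pos: [421.0, 360.2, 263.5]
tool_rot: [-3.141, -0.0, -0.003]
force: [-0.1, 0.2, 0.4]
opening: 82.3
grip_force: 0.0
```

```bash
python3 - <<'E'
from h import *
snap('side','s14'); snap('top','t14')
b=cv2.imread('pics/s14.png')[150:450,130:400]; t=cv2.imread('pics/t14.png')[140:340,140:500]
cv2.imwrite('pics/m14.png',np.hstack([cv2.resize(b,(378,420),interpolation=cv2.INTER_CUBIC),cv2.copyMakeBorder(cv2.resize(t,(420,233),interpolation=cv2.INTER_CUBIC),0,187,0,0,0)]))
E
```

```text
(no output)
```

View pics/m14.png

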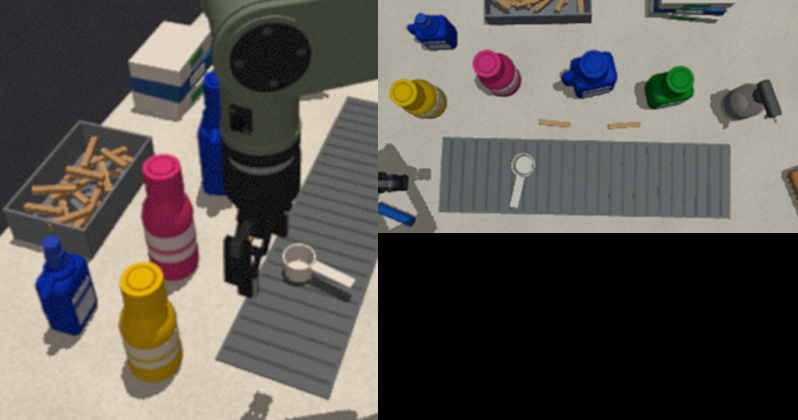

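All four cups are seated on their own bottles: yellow (417,94), pink (493,75), blue (594,75) and green (681,78) in the top crop. The mat holds only the scoop, and the robot is clear. I'm handing in.

```bash
python3 -c "
from rig import ticket
print(ticket.job_done())"
```

```text
the job is handed in; nothing more can be done
None
```

All four cups are mouth down on the closures of their own-colour bottles (blue on the larger blue bottle) and released; the bottles, spray bottle and scoop look unmoved in the last pictures, and I handed the job in at about 35 s.

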